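# Stop the feeder and clear its jam

### The job

The parts feeder has jammed: a long black clip has turned crosswise in the chute and its ends have slipped under the two yellow guide lips. First turn the selector on the grey control box to the red mark (stop), then push the clip back up the chute until it is clear of the lips, lift it out and lay it in the red bin. Leave the white lid and the tape measure where they are.

Things in the scene. Friction and masses are not known exactly. Their poses are not given: they have to be found in the camera images.
- selector (a joint): angle of the black selector knob, rad, growing as it turns clockwise seen from above. Four detents marked by coloured dots: white 0, red 0.75, yellow 1.5, green 2.25; stops at -0.1 and 2.35. The bumps between take about 0.15 N m; let go, it settles into the nearest detent. It starts in the yellow or the green detent
- selector_grip (a point): on the knob's vertical axis, in the middle of its upright grip bar, 83 mm above the bench; turns with the knob. x = along the bar to its white pointer end, z up. Bar 44 mm long (x), 14 mm thick (y), 28 mm high: top 13 mm above this point, foot 15 mm below, on a 48 mm round skirt 8 mm thick that turns with it
- control_box: grey control box, 112 x 102 mm, 60 mm high, fixed; origin at the centre of its underside, z up. The knob stands at its centre; its pointer lies at angle 1.125 - selector (counterclockwise from above, from the box's x axis), so the red dot is at +0.375. A cable gland sticks out 25 mm at +x
- throat (a point): on the chute floor's centre line at the mouth of the throat, 62 mm above the bench. x = uphill along the floor (0.21 rad above level, away from the robot), y = across, z = square to the floor. Floor from x = -90 to 116 mm, outer walls at y = +-38, 26 mm high. At x < 0 two shoulders narrow it to an open-topped channel 40 mm wide (y = +-20)
- feeder: the feeder, fixed; base 210 x 100 mm, at most 120 mm high; origin on the bench below the throat, x level in the uphill direction. Two yellow guide lips, 18 to 22 mm above the chute floor, cover |y| = 20 to 38 mm from the lower end up to 26 mm past the throat: the clip's ends are under them until its centre is some 40 mm uphill of the throat. Beyond, the chute is open above
- clip_centre (a point): centre of the jammed clip: a loose black moulded bar 64 mm long (its y), 20 mm wide (its x) and 14 mm high (its z), about 30 g. At first it lies flat on the chute floor across the throat, its downhill long side at the shoulders. It does not slide down by itself
- red_bin: small red open bin, loose, 105 mm long (x) x 76 mm (y) outside, 100 x 70 mm inside; origin at the centre of its underside, floor 2 mm thick, walls 50 mm high except the one at -x, which is 28 mm high
- white_lid: round white lid lying on the bench, 45 mm across, 13 mm high; to be left alone
- tape_measure: yellow tape measure standing on the bench, 81 x 35 mm, 65 mm high; to be left alone
Mind the look-alikes: they are no part of the job. Of the things shaped like the part that bears clip_centre, the black one is meant.

How it is judged:
By the outcome, as a careful person would: the job done as asked, in the order asked, and still so for the second after the job is handed in, with the robot touching nothing.
It also fails if it takes over 56 s, if anything falls off the work surface, if the arm or the gripper's body presses on something with over 40 N, if the wrist force passes 120 N, or if a joint passes its speed limit or range.

### The arm

A 6-joint arm with a two-finger parallel gripper is mounted at the origin on a cart in front of the work surface, level with it; the furniture and walls round the work are solid. World frame = base frame: x ahead of the robot, y to its left, z up, the work surface at z = 0. Lengths are in m, angles in rad, forces in N, time in s.
With the tool pointing down it reaches from about 0.25 to 0.725 m from the base axis. Payload 4 kg.
Tool frame: the origin (TCP) lies on the front face of the gripper's body, between the roots of the fingers; the fingertips stand 73 mm ahead of it and the grasp point (between the pads) lies 54 mm ahead of it; z points along the fingers, y is the line along which they close (so a half turn about z gives the same grasp; the last joint's range is limited). The gripper opens to 85 mm and grips with 20 to 120 N. Pads are 22 mm wide; open, the fingers measure 114 mm over their backs; the gripper's body (76 mm by 85 mm) begins 54 mm behind the grasp point. The pads swing forward as they close: fully open they stand 13 mm farther back than shut.
Start: joints at [-1.28, 0.241, 0.005, 1.335, 0, 1.571], TCP at [0.143, -0.479, 0.304] pointing down, gripper open.
Joint ranges: [-2.72, 2.72], [-1.05, 1.87], [-1.09, 1.28], [-1.99, 2.15], [-1.42, 1.44], [-3.14, 3.14]. Speed limits (rad/s): [2.79, 2.79, 3.14, 3.14, 3.14, 3.14].

### API

Orientations are given as a unit quaternion [x, y, z, w].
In Python, from workcell import bot gives the robot as it stands. The module is installed in compiled form; this text tells all that it offers.
- The arm moves only by the tool step_arm, never from a script. Its argument "rows" is a list of rows, each a list of 2 entries, a list of its own where there are three numbers: the shift along the tool's x, y, z in mm, then the turn about the tool's z in degrees. A call has 1 to 12 rows; each row is the pose to reach, as a shift and turn from the pose commanded when the call began, along the tool's axes at that moment; what a row does not reach only later rows make up. A row lasts 1/8 s, in which the tool goes at most 62.5 mm and 10.7 degrees, less where a joint would pass 70% of its speed; a pose out of reach is approached as far as the arm can. A call with a gripper value outside its range is refused whole. "claw" is the gripper's target within -1 to 1 (shut at 1, half-way at 0, fully open at -1), set as the call begins (left out, the last holds). The fingers move at their own pace and stop on an object; the grip force is fixed at half the most. Time passes only in rows, so rows that repeat a pose let the fingers close. It gives the time, the measured TCP pose, the force, the opening and the grip force at its end, in the units of the state.
- bot.get_obs(): the state, without advancing time (a new reading comes with each control period).
- bot.camera(name): name is "scene" or "top" or "wrist"; returns (picture, depth): 420x560x3 uint8, red, green, blue; 420x560 float32, m along the optical axis (not along the pixel's ray), 0 where there is no reading.
- bot.camera_params(name): a dict with "fx", "fy", "cx", "cy" (pixels), "pose" (4x4, takes a point from camera to world coordinates). Camera axes: x right, y up, looking along -z (the intrinsics and any distortion apply to the point x, -y, -z); pixel columns grow to the right and rows downward; lengths in m; the calibration is good to about 2 mm. A picture is of the moment at which its call begins: read the wrist's pose just before it. camera_params takes no time and is no camera call; for the wrist camera it gives the pose at the moment of the call.
- bot.job_done(): hands the job in; it is judged then, once.
Trained networks look in the newest picture that a camera, given by its name, has taken for a name from the list of things; names that differ only in an ending like _2 or _b are one class to them, and where a whole thing is asked for, a point or a joint stands for the part that bears it (a point fixed in the world has none). Each returns a list of dicts, best first, with "score" (0 to 1); they miss things now and then, are a little off and sometimes report something else, mostly with a low value. They report only what shows in the picture. A call takes as long as a camera call. They do not tell look-alikes from the thing itself.
- bot.trace(target, camera): "pixels" (420x560 bool, what is visible of it) and "uv" ([column, row] in pixels, amid what is visible of it).
The state is a dict: "clock": time; "joint_pos": joint angles; "joint_vel": joint speeds; "tau": joint torques, N m; "eef_pos": TCP position; "tool_rot": TCP orientation; "ft_force": force on the tool from outside, world axes, zero at the start; "ft_torque": the same for the moment, N m; "grip_width": finger opening in m; "grasp_force": force on a finger pad.
Only numpy, scipy, OpenCV 4.12 (cv2) and the standard library are available. Lean on these libraries where they do the work, as an engineer would, in place of code of your own. Each camera call takes 0.05 s, during which the arm holds its last target. There are 200 camera calls.

## Working session

There is one attempt and no reset: what is moved stays moved. The work goes in short steps, Python scripts to look and compute and a tool call to move; the robot and the scene stay as the last step left them, time stands still between calls to the robot, and variables do not carry over. Pictures are saved under pics/ and viewed, at most 10 in all, crops included, and the job is handed in when it is done.

Besides the shell and the picture viewer there is one more tool, called after ">>>" as a command line: name --argument value ..., lists and objects as JSON in quotes. step_arm: Moves the arm, as the interface text tells. Its arguments: {"type":"object","properties":{"rows":{"type":"array"},"claw":{"type":"number"}},"required":["rows"]}

```bash
mkdir -p pics; cat > h.py <<'E'
import numpy as np, cv2
from workcell import bot
def shot(n,f=None):
    im,d=bot.camera(n)
    if f: cv2.imwrite('pics/'+f,im[:,:,::-1])
    return im,d,bot.camera_params(n)
def cloud(d,P):
    v,u=np.mgrid[0:420,0:560]
    c=np.stack([(u-P['cx'])/P['fx']*d,-(v-P['cy'])/P['fy']*d,-d],-1)
    T=np.array(P['pose']); return c@T[:3,:3].T+T[:3,3]
E
python3 - <<'E'
from h import *
i,d,P=shot('top'); j,e,Q=shot('scene')
cv2.imwrite('pics/a.png',i[:,:,::-1]); cv2.imwrite('pics/b.png',j[:,:,::-1])
np.savez('a.npz',i=i,w=cloud(d,P),d=d,j=j,w2=cloud(e,Q))
print(P)
for n in ['selector','selector_grip','control_box','feeder','clip_centre','red_bin','white_lid','tape_measure']:
  for c,w in (('top',cloud(d,P)),('scene',cloud(e,Q))):
    for r in bot.trace(n,c)[:3]:
        p=w[r['pixels']]; print(n,c,round(r['score'],2),np.round(r['uv']),r['pixels'].sum(),np.median(p,0).round(3))
print(bot.get_obs())
E
```

```text
{'fx': 521.7309422453375, 'fy': 521.7309422453375, 'cx': 268.17713498770974, 'cy': 210.42472769006238, 'pose': array([[-0.01889955,  0.99685297, -0.07698677,  0.41411794],
       [-0.99978497, -0.01949996, -0.00705458,  0.24492341],
       [-0.00853361,  0.07683689,  0.99700716,  1.18458082],
       [ 0.        ,  0.        ,  0.        ,  1.        ]])}
selector top 0.7 [407. 218.] 405 [ 0.478 -0.043  0.071]
selector scene 0.53 [376. 180.] 169 [ 0.466 -0.031  0.068]
selector_grip top 0.74 [408. 217.] 396 [ 0.476 -0.042  0.071]
selector_grip scene 0.63 [379. 183.] 164 [ 0.466 -0.032  0.069]
control_box top 0.93 [404. 221.] 2682 [ 0.476 -0.036  0.06 ]
control_box scene 0.78 [377. 191.] 1689 [ 0.459 -0.01   0.047]
control_box scene 0.68 [273. 244.] 1946 [0.469 0.328 0.02 ]
feeder top 0.84 [314. 172.] 4396 [0.575 0.151 0.072]
feeder scene 0.74 [302. 195.] 3558 [0.558 0.168 0.058]
clip_centre top 0.81 [315. 257.] 254 [0.398 0.153 0.013]
clip_centre top 0.64 [270. 282.] 224 [0.346 0.25  0.013]
clip_centre top 0.58 [313. 173.] 4316 [0.574 0.151 0.072]
clip_centre scene 0.74 [351. 236.] 228
[... 423 characters left out ...]
'clock': 0.9, 'joint_pos': array([-1.27995616e+00,  2.40571247e-01,  5.02096250e-03,  1.33520152e+00,
       -3.52858790e-05,  1.57083950e+00]), 'joint_vel': array([-0.00090189,  0.00047062,  0.00063318, -0.00120255, -0.00087155,
        0.00124846]), 'tau': array([ 6.34925509e-04, -3.72195160e+01,  2.52693307e+01,  9.91070119e-04,
        8.06246163e-06, -3.07446996e-06]), 'eef_pos': array([ 0.14337256, -0.47900986,  0.30392886]), 'tool_rot': array([ 9.89448247e-01,  1.44886731e-01, -1.42302225e-05,  2.45840984e-05]), 'ft_force': array([ 0.27414364,  0.41640189, -0.16729264]), 'ft_torque': array([-0.02524775, -0.04837923, -0.01775709]), 'grasp_force': 0.0, 'grip_width': 0.08534672205443544}
```

```bash
python3 - <<'E'
import cv2
a=cv2.imread('pics/a.png');cv2.imwrite('pics/a3.png',cv2.resize(a[110:310,180:446],None,fx=3,fy=3,interpolation=cv2.INTER_CUBIC))
E
```

```text
(no output)
```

View pics/b.png

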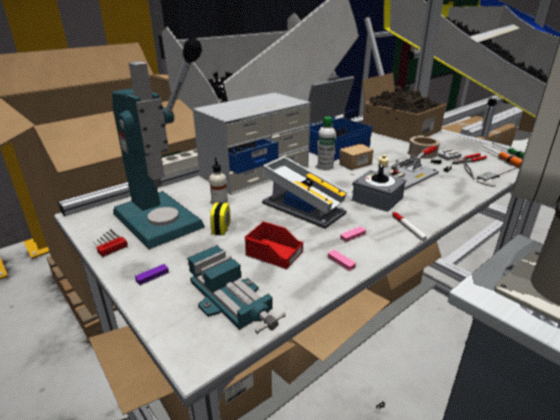

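View pics/a3.png

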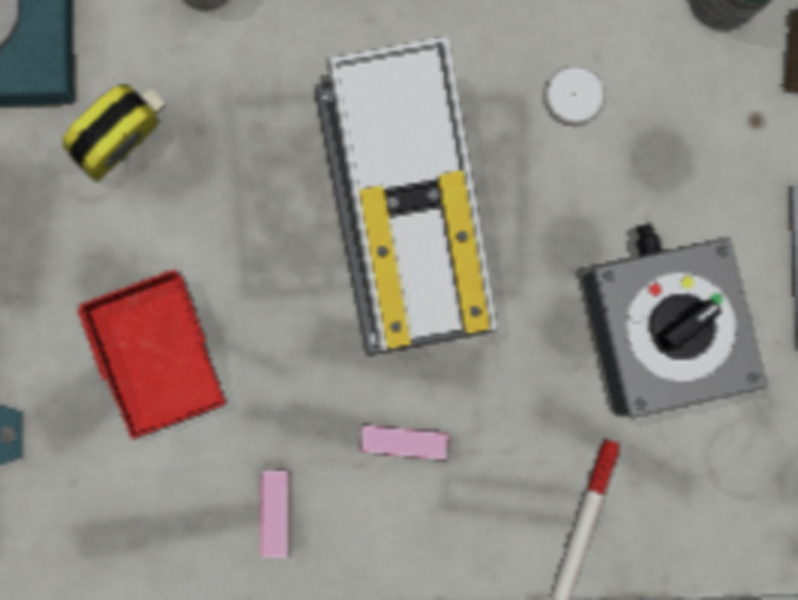

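The crop shows the black clip in the chute under the yellow lips at crop (413,198), which is full image (318,176). The look-alikes are pink, at crop (404,441) and (275,513), plus a purple one on the left in the scene view. The black one in the chute fits the description. The knob pointer is at the green dot at crop (717,299), the red dot is at (655,289), and the bin is at (152,355).

```bash
python3 - <<'E'
from h import *
z=np.load('a.npz');i=z['i'].astype(int);w=z['w']
hsv=cv2.cvtColor(z['i'],cv2.COLOR_RGB2HSV)
v,u=np.mgrid[0:420,0:560]
box=lambda a,b,c,d:(u>=180+a/3)&(u<=180+c/3)&(v>=110+b/3)&(v<=110+d/3)
def rect(m,n):
    p=w[m];r=cv2.minAreaRect((p[:,:2]*1000).astype(np.float32));print(n,m.sum(),np.round(r[0],1),np.round(r[1],1),round(r[2],2),'z',p[:,2].min().round(3),np.median(p[:,2]).round(3),p[:,2].max().round(3));return p
print('bench',np.median(w[box(500,150,560,220)],0))
m=box(560,210,790,430)&(w[...,2]>.052)&(w[...,2]<.066); rect(m,'boxtop')
m=box(630,270,740,370)&(w[...,2]>.086)&(w[...,2]<.11); rect(m,'bar')
# dots
S=hsv[...,1];H=hsv[...,0]
for n,lo,hi in(('yel',22,35),('grn',45,90),('red',0,8)):
    m=box(630,270,735,380)&(S>90)&(H>=lo)&(H<=hi); print(n,m.sum(),w[m].mean(0).round(4))
for n,a in(('L',(350,170,412,350)),('R',(435,165,500,340))):
    m=box(*a)&(S>110)&(H>15)&(H<35)&(w[...,2]>.03);p=rect(m,'lip'+n)
    print(cv2.boxPoints(cv2.minAreaRect((p[:,:2]*1000).astype(np.float32))).round(0).tolist())
m=box(350,60,450,160)&(S<60);p=w[m];A=np.c_[p[:,:2],np.ones(len(p))];k=np.linalg.lstsq(A,p[:,2],rcond=None)[0];print('floor plane',k,np.std(A@k-p[:,2]),np.arctan2(-k[1],-k[0]),np.hypot(*k[:2]))
m=box(405,215,440,330)&(S<60);p=w[m];print('low floor resid',np.median(p[:,2]-np.c_[p[:,:2],np.ones(len(p))]@k))
m=box(390,180,440,215)&(hsv[...,2]<75);p=rect(m,'clip');print(p.mean(0),'resid',np.median(p[:,2]-np.c_[p[:,:2],np.ones(len(p))]@k))
m=box(60,250,240,450)&(S>110)&((H<10)|(H>170));rect(m&(w[...,2]>.04),'binrim');rect(m&(w[...,2]<.006),'binfloor');p=rect(m,'binall');
m=m&(w[...,2]>.02);print(cv2.boxPoints(cv2.minAreaRect((w[m][:,:2]*1000).astype(np.float32))).round(0).tolist(),w[m&(w[...,2]>.04)].mean(0),w[m&(w[...,2]<.032)].mean(0))
E
```

```text
bench [ 5.90264437e-01  4.93679580e-02 -4.76202121e-04]
boxtop 2080 [477.5 -45.4] [111.9 103.2] 11.45 z 0.052 0.06 0.066
bar 150 [477.6 -44.9] [14.  44.2] 36.46 z 0.087 0.095 0.1
yel 10 [ 0.51   -0.0509  0.0605]
grn 8 [ 0.4967 -0.0678  0.0699]
red 9 [ 0.5051 -0.0276  0.0598]
lipL 402 [523.  167.6] [112.7  18.1] 8.52 z 0.058 0.076 0.093
[[466.0, 168.0], [469.0, 150.0], [580.0, 167.0], [577.0, 185.0]]
lipR 444 [479.6 147.2] [ 87.3 218.4] 55.64 z 0.056 0.076 1.185
[[365.0, 173.0], [545.0, 50.0], [594.0, 122.0], [414.0, 245.0]]
floor plane [-1.45348574  0.67873341  0.90012734] 0.060177038566321187 -0.4368757486634044 1.6041508153670585
low floor resid -0.18525803111078604
clip 120 [572.8 145.4] [17.5 35.6] 9.62 z 0.068 0.074 0.083
[0.57307932 0.14512085 0.07480061] resid -0.08999944548259503
binrim 188 [453.6 323.5] [151.6  89.3] 32.84 z 0.04 0.049 1.185
binfloor 1330 [468.4 342.9] [108.2  79.3] 19.64 z -0.005 0.001 0.006
binall 1695 [453.5 327.1] [155.3  95.4] 32.84 z -0.005 0.002 1.185
[[374.0, 340.0], [414.0, 245.0], [541.0, 299.0], [500.0, 394.0]] [0.48649902 0.3434358  0.10220746] [0.45460996 0.34155833 0.02604693]
```

```bash
python3 - <<'E'
from h import *
z=np.load('a.npz');w=z['w'];ok=(z['d']>0)
hsv=cv2.cvtColor(z['i'],cv2.COLOR_RGB2HSV)
v,u=np.mgrid[0:420,0:560]
box=lambda a,b,c,d:ok&(u>=180+a/3)&(u<=180+c/3)&(v>=110+b/3)&(v<=110+d/3)
S=hsv[...,1];H=hsv[...,0]
def rect(m,n):
    p=w[m];r=cv2.minAreaRect((p[:,:2]*1000).astype(np.float32));print(n,m.sum(),np.round(r[0],1),np.round(r[1],1),round(r[2],2),'z',np.percentile(p[:,2],[2,50,98]).round(3),cv2.boxPoints(r).round(0).tolist());return p
for n,a in(('L',(350,170,412,350)),('R',(435,165,500,340))):
    m=box(*a)&(S>110)&(H>15)&(H<35)&(w[...,2]>.03);rect(m,'lip'+n)
def fit(m):
    p=w[m];s=np.ones(len(p),bool)
    for _ in range(5):
        A=np.c_[p[:,:2],np.ones(len(p))];k=np.linalg.lstsq(A[s],p[s,2],rcond=None)[0];r=p[:,2]-A@k;s=abs(r)<.004
    print('plane',k,s.sum(),len(s),np.degrees(np.arctan2(k[1],k[0])),np.arctan(np.hypot(*k[:2])));return k
k=fit(box(355,75,440,160)&(S<60));k2=fit(box(402,220,440,325)&(S<60))
print('lip resid',end=' ')
for a in((350,170,412,350),(435,165,500,340)):
    p=w[box(*a)&(S>110)&(H>15)&(H<35)];print(np.median(p[:,2]-np.c_[p[:,:2],np.ones(len(p))]@k))
m=box(390,180,440,215)&(hsv[...,2]<75);p=rect(m,'clip');print('resid',np.median(p[:,2]-np.c_[p[:,:2],np.ones(len(p))]@k))
rect(box(325,30,500,360)&(w[...,2]>.03),'feeder')
b=box(60,250,240,450)&(S>110)&((H<10)|(H>170))
rect(b&(w[...,2]>.042),'rim50');rect(b&(w[...,2]>.02),'rimall');rect(b,'all');rect(b&(w[...,2]<.006),'floor')
q=b&(w[...,2]>.02)&(w[...,2]<.032);rect(q,'low')
E
```

```text
lipL 402 [523.  167.6] [112.7  18.1] 8.52 z [0.063 0.076 0.088] [[466.0, 168.0], [469.0, 150.0], [580.0, 167.0], [577.0, 185.0]]
lipR 441 [533.1 110.6] [113.7  17.9] 9.86 z [0.062 0.076 0.088] [[476.0, 110.0], [479.0, 92.0], [591.0, 112.0], [588.0, 129.0]]
plane [ 0.20027037  0.03556207 -0.05618429] 760 808 10.069073968539383 0.20066576052124163
plane [ 0.21083624  0.03215527 -0.06212187] 416 440 8.671528872849208 0.21012601742753534
lip resid 0.021601488026747148
0.02162125188510554
clip 120 [572.8 145.4] [17.5 35.6] 9.62 z [0.069 0.074 0.081] [[561.0, 161.0], [567.0, 126.0], [584.0, 129.0], [578.0, 164.0]]
resid 0.010824939621552121
feeder 3965 [574.1 146.3] [207.2  84.8] 9.6 z [0.045 0.074 0.109] [[465.0, 171.0], [479.0, 87.0], [683.0, 122.0], [669.0, 205.0]]
rim50 168 [479.1 341.1] [77.2 80. ] 19.51 z [0.042 0.049 0.053] [[429.0, 366.0], [456.0, 290.0], [529.0, 316.0], [502.0, 392.0]]
rimall 292 [466.1 336.5] [104.7  80.1] 19.51 z [0.021 0.045 0.053] [[403.0, 357.0], [430.0, 281.0], [529.0, 316.0], [502.0, 392.0]]
all 1686 [467.2 339.8] [110.3  84.3] 16.68 z [-0.003  0.002  0.05 ] [[402.0, 364.0], [426.0, 284.0], [532.0, 315.0], [508.0, 396.0]]
floor 1330 [468.4 342.9] [108.2  79.3] 19.64 z [-0.003  0.001  0.005] [[404.0, 362.0], [431.0, 287.0], [533.0, 324.0], [506.0, 398.0]]
low 84 [465.4 336.1] [103.   73.6] 19.59 z [0.02  0.026 0.031] [[405.0, 354.0], [429.0, 284.0], [526.0, 319.0], [502.0, 388.0]]
```

```bash
cat > go.py <<'E'
import sys,numpy as np
from workcell import bot
from scipy.spatial.transform import Rotation as R
def go(x,y,z,yaw):
    o=bot.get_obs();r=R.from_quat(o['tool_rot']);M=r.as_matrix()
    d=M.T@(np.array([x,y,z])-np.array(o['eef_pos'])*1000)
    cur=np.degrees(np.arctan2(M[1,0],M[0,0]));t=(cur-yaw+180)%360-180
    print('shift',d.round(1),'turn',round(t,1),'or',round(t-np.sign(t)*360,1),'| now',(np.array(o['eef_pos'])*1000).round(1),'yaw',cur.round(1),'q6',np.degrees(o['joint_pos'][5]).round(0),'f',np.round(o['ft_force'],1),'T',np.round(o['ft_torque'],2),'w',round(o['grip_width']*1000,1),'gf',round(o['grasp_force'],1),'t',o['clock'])
if __name__=='__main__': go(*map(float,sys.argv[1:]))
E
```

>>> step_arm --rows '[[[445,-320,0],-50],[[445,-320,0],-50],[[445,-320,0],-50],[[445,-320,0],-50],[[445,-320,0],-50],[[445,-320,0],-50],[[445,-320,0],-50],[[445,-320,0],-50],[[445,-320,0],-50],[[445,-320,0],-50]]' --claw 0.1

```text
clock: 2.15
eef_pos: [0.4795, -0.0423, 0.3036]
tool_rot: [0.834, 0.552, 0.0, -0.0]
ft_force: [-0.2, -0.1, 0.0]
grip_width: 0.0384
grasp_force: 0.0
```

```bash
python3 go.py 477.5 -45.4 180 126.5
```

```text
shift [ -3.7  -0.6 123.6] turn -59.5 or 300.5 | now [479.5 -42.3 303.6] yaw 67.0 q6 108.0 f [-0.2 -0.1  0. ] T [-0.04  0.04  0.03] w 38.4 gf 0.0 t 2.15
```

>>> step_arm --rows '[[[-4,-1,60],-60],[[-4,-1,60],-60],[[-4,-1,60],-60],[[-4,-1,60],-60],[[-4,-1,60],-60],[[-4,-1,60],-60],[[-4,-1,60],-60]]'

```text
clock: 3.02
eef_pos: [0.4748, -0.0491, 0.244]
tool_rot: [0.45, 0.893, -0.0, -0.0]
ft_force: [-0.3, -0.1, 0.1]
grip_width: 0.0384
grasp_force: 0.0
```

```bash
python3 - <<'E'
from h import *
i,d,P=shot('wrist','w1.png');w=cloud(d,P);np.savez('w1.npz',i=i,w=w,d=d)
print(P['pose'].round(3),P['fx'])
ok=(d>0)&(np.hypot(w[...,0]-.4775,w[...,1]+.0454)<.04)
m=ok&(w[...,2]>.088)&(w[...,2]<.102)
if m.sum():
    r=cv2.minAreaRect((w[m][:,:2]*1000).astype(np.float32));print(m.sum(),r,np.median(w[m][:,2]))
import go
go.go(477.5,-45.4,145,126.5)
E
```

```text
[[ 0.804 -0.567 -0.178  0.43 ]
 [ 0.594  0.767  0.242  0.013]
 [-0.001 -0.3    0.954  0.313]
 [ 0.     0.     0.     1.   ]] 373.7304754990084
1484 ((480.2312927246094, -44.502655029296875), (13.465261459350586, 45.423648834228516), 36.414466857910156) 0.0951290691888042
shift [ 1.3  4.2 99. ] turn -0.0 or 360.0 | now [474.9 -48.9 244. ] yaw 126.5 q6 48.0 f [-0.1 -0.6  0.5] T [0.03 0.   0.01] w 38.3 gf 0.0 t 3.075
```

View pics/w1.png

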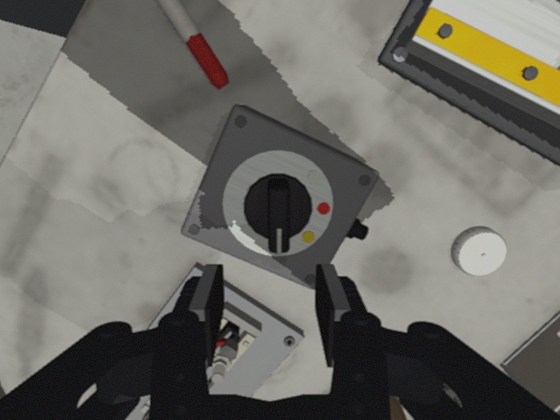

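The wrist view shows the bar at (278,213), pointer down, with the green dot hidden under it, yellow at (308,237) and red at (323,208). The bar is confirmed within 2–3 mm.

>>> step_arm --rows '[[[1,5.5,50],0],[[1,5.5,90],0],[[1,5.5,98],0],[[1,5.5,98],0],[[1,5.5,98],0]]'

```text
clock: 3.7
eef_pos: [0.4805, -0.0443, 0.1477]
tool_rot: [0.449, 0.893, 0.001, 0.002]
ft_force: [0.2, -0.4, -0.5]
grip_width: 0.0388
grasp_force: 0.0
```

>>> step_arm --rows '[[[0,0,0],0],[[0,0,0],0],[[0,0,0],0],[[0,0,0],0]]' --claw 1

```text
clock: 4.2
eef_pos: [0.4791, -0.0449, 0.1475]
tool_rot: [0.449, 0.893, -0.001, 0.001]
ft_force: [-3.6, -3.0, 7.3]
grip_width: 0.0124
grasp_force: 59.7
```

```bash
python3 go.py 479 -45 145 33
```

```text
shift [-0.  -0.1  2.5] turn 93.6 or -266.4 | now [479.1 -44.9 147.5] yaw 126.6 q6 48.0 f [-3.6 -3.   7.3] T [-0.58  0.79  0.02] w 12.4 gf 59.7 t 4.2
```

>>> step_arm --rows '[[[0,0,0],-8],[[0,0,0],-16],[[0,0,0],-25],[[0,0,0],-34],[[0,0,0],-43],[[0,0,0],-52],[[0,0,0],-61],[[0,0,0],-70],[[0,0,0],-79],[[0,0,0],-86],[[0,0,0],-86],[[0,0,0],-86]]'

```text
clock: 5.7
eef_pos: [0.4791, -0.0445, 0.1474]
tool_rot: [-0.281, 0.96, -0.001, 0.0]
ft_force: [-3.6, -1.1, 7.6]
grip_width: 0.0124
grasp_force: 59.8
```

>>> step_arm --rows '[[[0,0,0],0],[[0,0,0],0],[[0,0,0],0]]' --claw 0.2

```text
clock: 6.08
eef_pos: [0.4793, -0.044, 0.1459]
tool_rot: [-0.281, 0.96, 0.0, 0.0]
ft_force: [-0.5, 0.8, -0.8]
grip_width: 0.0345
grasp_force: 0.0
```

>>> step_arm --rows '[[[0,0,-40],0],[[0,0,-100],0],[[0,0,-100],0],[[0,0,-100],0]]'

```text
clock: 6.58
eef_pos: [0.4792, -0.044, 0.2458]
tool_rot: [-0.281, 0.96, -0.0, 0.0]
ft_force: [0.3, -0.3, -0.5]
grip_width: 0.0339
grasp_force: 0.0
```

```bash
python3 - <<'E'
from h import *
i,d,P=shot('wrist','w2.png');w=cloud(d,P)
ok=(d>0)&(np.hypot(w[...,0]-.479,w[...,1]+.045)<.04)
m=ok&(w[...,2]>.088)&(w[...,2]<.102)
r=cv2.minAreaRect((w[m][:,:2]*1000).astype(np.float32));print(m.sum(),r)
import go
go.go(570,146,245,279.6)
E
```

```text
1471 ((478.83770751953125, -44.151832580566406), (44.72515869140625, 13.595418930053711), 32.13130187988281)
shift [-179.5  110.6   -0.2] turn -66.9 or 293.1 | now [478.6 -43.9 244.9] yaw -147.3 q6 -38.0 f [0.4 1.4 0.3] T [-0.02  0.01  0.03] w 34.0 gf 0.0 t 6.625
```

>>> step_arm --rows '[[[-180,111,0],-67],[[-180,111,0],-67],[[-180,111,0],-67],[[-180,111,0],-67],[[-180,111,0],-67],[[-180,111,0],-67],[[-180,111,0],-67],[[-180,111,0],-67]]'

```text
clock: 7.62
eef_pos: [0.57, 0.1464, 0.2438]
tool_rot: [0.764, -0.645, -0.001, 0.002]
ft_force: [-0.7, 0.1, 0.2]
grip_width: 0.0341
grasp_force: 0.0
```

```bash
python3 - <<'E'
from h import *
i,d,P=shot('wrist','w3.png');w=cloud(d,P);np.savez('w3.npz',i=i,w=w,d=d)
hsv=cv2.cvtColor(i,cv2.COLOR_RGB2HSV);S=hsv[...,1];H=hsv[...,0];V=hsv[...,2]
a=np.radians(9.6);c,s=np.cos(a),np.sin(a)
# throat frame
R=np.array([[c,s,0],[-s,c,0],[0,0,1]]);q=(w-[.5635,.145,.062])@R.T
b=.21;X=(q[...,0]*np.cos(b)+q[...,2]*np.sin(b))*1000;Z=(-q[...,0]*np.sin(b)+q[...,2]*np.cos(b))*1000;Y=q[...,1]*1000
ok=(d>0)
def st(m,n): print(n,m.sum(),'X',np.percentile(X[m],[2,50,98]).round(1),'Y',np.percentile(Y[m],[2,50,98]).round(1),'Z',np.percentile(Z[m],[2,50,98]).round(1))
roi=ok&(abs(Y)<45)&(X>-95)&(X<120)&(Z>-5)&(Z<40)
yl=roi&(S>110)&(H>15)&(H<35)
st(yl&(Y>0),'lip+');st(yl&(Y<0),'lip-')
st(roi&(S<60)&(V>110)&(X>45)&(X<90)&(abs(Y)<25),'upper floor')
st(roi&(S<60)&(X<-15)&(X>-60)&(abs(Y)<14),'low floor')
k=roi&(abs(Y)<19)&(X>-8)&(X<35)&(V<80);st(k,'clip dark');st(k&(Z>8),'clip top')
r=cv2.minAreaRect(np.c_[X[k&(Z>8)],Y[k&(Z>8)]].astype(np.float32));print(r)
import go
go.go(571,146,150,279.6)
E
```

```text
lip+ 3760 X [-84.3 -25.3  26.4] Y [20.  27.7 37.3] Z [18.8 21.1 22.5]
lip- 4220 X [-84.7 -25.2  26.3] Y [-37.  -29.  -20.6] Z [19.9 21.2 22.6]
upper floor 4928 X [45.9 68.  89.1] Y [-24.1  -1.1  24. ] Z [-2.1 -0.7  0.6]
low floor 2157 X [-59.  -36.8 -15.8] Y [-13.5  -0.3  13.4] Z [-2.1 -0.8  0.5]
clip dark 1655 X [ 4.3 14.2 23.6] Y [-16.9   0.3  18.1] Z [ 2.7  9.9 14. ]
clip top 1533 X [ 4.3 13.6 23.5] Y [-16.9   0.2  18.1] Z [ 8.2 10.1 14. ]
((13.708497047424316, 0.4915447235107422), (36.77774429321289, 20.184345245361328), 89.4672622680664)
shift [ 0.5 -1.  94.1] turn 0.0 or -360.0 | now [570.2 146.4 244.1] yaw -80.4 q6 -85.0 f [-0.2  0.6  0. ] T [-0.03 -0.02  0.05] w 34.4 gf 0.0 t 7.675
```

View pics/w3.png

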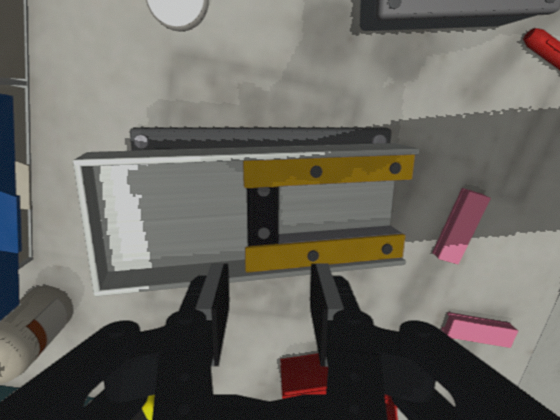

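The clip (263,216) lies under both lips, centred at X≈13.7 mm, and its middle is lower than its ends. Before descending I'll check the clip's profile and the fingertip thickness.

```bash
python3 - <<'E'
from h import *
z=np.load('w3.npz');w=z['w'];d=z['d'];i=z['i'];V=i.max(-1)
a=np.radians(9.6);c,s=np.cos(a),np.sin(a)
R=np.array([[c,s,0],[-s,c,0],[0,0,1]]);q=(w-[.5635,.145,.0612])@R.T
b=.21;X=(q[...,0]*np.cos(b)+q[...,2]*np.sin(b))*1000;Z=(-q[...,0]*np.sin(b)+q[...,2]*np.cos(b))*1000;Y=q[...,1]*1000
ok=(d>0)
print('Z map rows Y, cols X 0..28 step 2')
for y in range(-18,19,3):
    print(y,[int(round(float(np.median(Z[m])))) if (m:=ok&(abs(Y-y)<1.5)&(abs(X-x)<1)).sum() else None for x in range(0,29,2)])
# fingers in tool frame
from scipy.spatial.transform import Rotation as Ro
M=Ro.from_quat([0.764,-0.645,-0.001,0.002]).as_matrix()
t=(w-[.5702,.1464,.2441])@M*1000
f=ok&(abs(t[...,1])<70)&(t[...,2]<90)&(t[...,2]>20)
print(f.sum())
for zz in range(30,85,4):
    m=f&(abs(t[...,2]-zz)<2)
    for sg in(-1,1):
        k=m&(t[...,1]*sg>0)
        if k.sum()>5: print(zz,sg,k.sum(),'y',np.percentile(t[k][:,1],[1,99]).round(0),'x',np.percentile(t[k][:,0],[1,99]).round(0))
cv2.imwrite('pics/w3c.png',cv2.resize(i[170:420,140:420],None,fx=2.4,fy=2.4,interpolation=cv2.INTER_CUBIC)[:,:,::-1])
E
```

```text
Z map rows Y, cols X 0..28 step 2
-18 [None, None, 14, 14, 10, 12, 12, 12, 12, 10, 179, 180, 183, 185, 187]
-15 [166, 166, 14, 13, 10, 12, 12, 12, 12, 13, 178, 180, 182, 184, 184]
-12 [182, 179, 171, 166, 10, 154, 156, 157, 158, 158, 160, 162, 163, 165, 0]
-9 [192, 186, 174, 166, 11, 117, 122, 126, 134, 139, 144, 146, 5, 0, 0]
-6 [189, 186, 162, 158, 157, 161, 141, 10, 118, 129, 147, 146, 8, 0, 0]
-3 [171, 185, 170, 168, 167, 166, 10, 11, 118, 128, 147, 147, 7, 0, 0]
0 [171, 171, 169, 168, 167, 166, 10, 110, 118, 128, 146, 146, 5, 0, 0]
3 [171, 171, 170, 168, 167, 166, 10, 111, 119, 126, 145, 146, 5, 0, 0]
6 [171, 171, 170, 168, 167, 166, 10, 11, 119, 128, 144, 146, 6, 0, 0]
9 [173, 173, 172, 167, 11, 10, 10, 11, 118, 128, 143, 145, 3, 0, 0]
12 [0, None, 170, 165, 10, 10, 11, 12, 12, 11, 141, 15, 7, 0, 0]
15 [0, None, 14, 13, 10, 12, 12, 12, 12, 10, 10, 14, 4, 0, 0]
18 [0, None, 14, 13, 10, 11, 12, 12, 12, 10, 11, 14, 5, 0, 0]
9354
30 -1 381 y [-40. -19.] x [-6. 13.]
30 1 393 y [18. 38.] x [-6. 13.]
34 -1 541 y [-28. -18.] x [-11.  12.]
34 1 554 y [16. 27.] x [-11.  12.]
38 -1 256 y [-24. -18.] x [-10.  11.]
38 1 247 y [16. 23.] x [-11.  11.]
42 -1 277 y [-31. -18.] x [-10.  11.]
42 1 284 y [16. 30.] x [-11.  11.]
46 -1 311 y [-32. -18.] x [-10.  11.]
46 1 297 y [16. 30.] x [-11.  11.]
50 -1 266 y [-31. -18.] x [-11.  11.]
50 1 284 y [16. 29.] x [-11.  11.]
54 -1 237 y [-31. -18.] x [-10.  11.]
54 1 239 y [16. 30.] x [-10.  11.]
58 -1 233 y [-32. -18.] x [-11.  11.]
58 1 238 y [16. 30.] x [-10.  11.]
62 -1 208 y [-31. -18.] x [-10.  11.]
62 1 195 y [16. 29.] x [-9. 11.]
66 -1 150 y [-30. -18.] x [-11.  11.]
66 1 161 y [16. 28.] x [-11.  11.]
70 -1 73 y [-24. -18.] x [-11.  11.]
70 1 73 y [16. 22.] x [-11.  11.]
```

View pics/w3c.png

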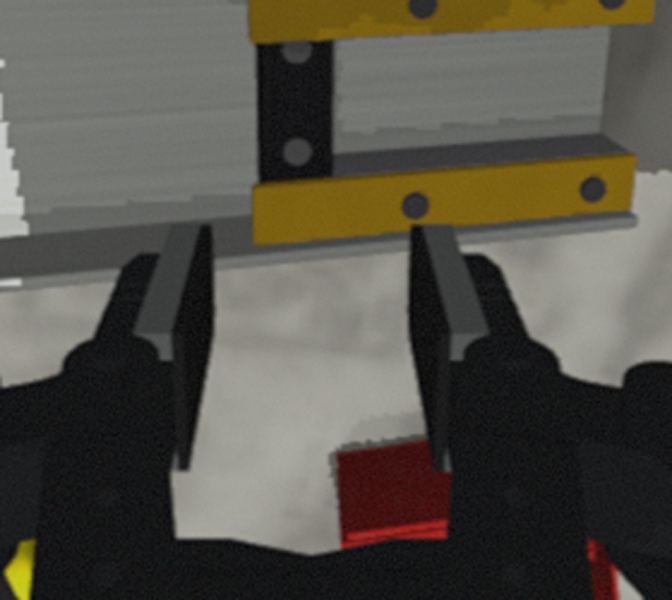

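Each clip side has a 14 mm rib and the fingertips are thin (6 mm), so I'll straddle the clip without gripping. I'll drag it uphill, then grip once it is clear.

>>> step_arm --rows '[[[0,-5.5,40],0],[[0,-5.5,75],0],[[0,-5.5,90],0],[[0,-5.5,96],0],[[0,-5.5,98],0],[[0,-5.5,98],0]]' --claw 0.24

```text
clock: 8.43
eef_pos: [0.577, 0.1476, 0.1491]
tool_rot: [0.764, -0.645, 0.001, -0.001]
ft_force: [-1.0, 0.3, 0.1]
grip_width: 0.0326
grasp_force: 0.0
```

```bash
python3 - <<'E'
from h import *
shot('wrist','w4.png')
import go
go.go(575.5,147,143,279.6)
E
```

```text
shift [0.4 1.6 6.2] turn 0.1 or -359.9 | now [577.  147.6 149.2] yaw -80.3 q6 -85.0 f [-0.4 -0.5 -0.4] T [ 0.03 -0.04  0.  ] w 32.4 gf 0.0 t 8.475
```

View pics/w4.png

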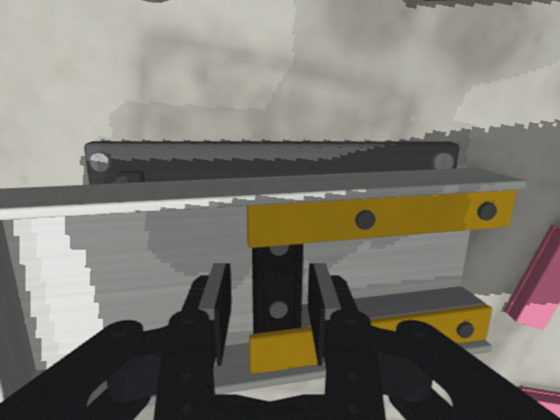

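The clip (277,290) sits between the pads (230 and 312), about 2 mm downhill of their middle. I'll correct that, lower and narrow the fingers.

>>> step_arm --rows '[[[0,2,1],0],[[0,2,3],0],[[0,2,5],0],[[0,2,6],0],[[0,2,6],0]]'

```text
clock: 9.1
eef_pos: [0.5743, 0.1471, 0.1417]
tool_rot: [0.764, -0.645, -0.0, 0.0]
ft_force: [0.4, 0.2, -0.2]
grip_width: 0.0326
grasp_force: 0.0
```

>>> step_arm --rows '[[[0,0,0],0],[[0,0,0],0],[[0,0,0],0]]' --claw 0.38

```text
clock: 9.48
eef_pos: [0.5744, 0.1471, 0.142]
tool_rot: [0.764, -0.645, 0.0, -0.0]
ft_force: [-0.2, 0.0, -0.2]
grip_width: 0.0264
grasp_force: 0.0
```

```bash
python3 go.py 575.5 147 143 279.6
```

```text
shift [ 0.3 -1.1 -1. ] turn 0.1 or -359.9 | now [574.4 147.1 142. ] yaw -80.3 q6 -85.0 f [-0.2  0.  -0.2] T [-0.    0.03 -0.02] w 26.4 gf 0.0 t 9.475
```

>>> step_arm --rows '[[[0,-4,-1],0],[[0,-8,-1.9],0],[[0,-12,-2.7],0],[[0,-16,-3.6],0],[[0,-20,-4.4],0],[[0,-24,-5.2],0],[[0,-28,-6.1],0],[[0,-32,-7],0],[[0,-36,-7.8],0],[[0,-40,-8.6],0],[[0,-44,-9.4],0],[[0,-44,-9.4],0]]'

```text
clock: 10.98
eef_pos: [0.6181, 0.1546, 0.1514]
tool_rot: [0.764, -0.645, 0.0, -0.0]
ft_force: [-0.0, -0.2, -0.4]
grip_width: 0.0265
grasp_force: 0.0
```

```bash
python3 - <<'E'
from h import *
shot('wrist','w5.png')
import go
go.go(575.5,147,143,279.6)
E
```

```text
shift [ 0.3 43.1  8.3] turn 0.1 or -359.9 | now [618.  154.6 151.3] yaw -80.3 q6 -86.0 f [ 0.8  0.4 -0. ] T [-0.03  0.04  0.03] w 26.5 gf 0.0 t 11.025
```

View pics/w5.png

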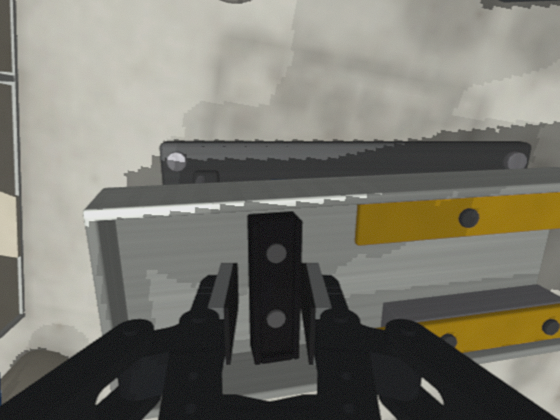

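The clip (275,285) is well clear of the lips, which end at column 357. Gripping now.

>>> step_arm --rows '[[[0,0,1],0],[[0,0,1],0],[[0,0,1],0],[[0,0,1],0],[[0,0,1],0]]' --claw 1

```text
clock: 11.65
eef_pos: [0.6176, 0.1545, 0.1515]
tool_rot: [0.764, -0.645, 0.0, -0.0]
ft_force: [-1.8, -0.2, 5.1]
grip_width: 0.0184
grasp_force: 57.3
```

>>> step_arm --rows '[[[0,0,-5],0],[[0,0,-15],0],[[0,0,-30],0],[[0,0,-60],0],[[0,0,-100],0],[[0,0,-100],0],[[0,0,-100],0]]'

```text
clock: 12.52
eef_pos: [0.6177, 0.1545, 0.2508]
tool_rot: [0.764, -0.645, 0.0, -0.0]
ft_force: [-0.5, 0.2, -0.9]
grip_width: 0.0185
grasp_force: 57.1
```

```bash
python3 - <<'E'
from h import *
i,d,P=shot('wrist','w6.png');w=cloud(d,P)
o=bot.get_obs();from scipy.spatial.transform import Rotation as Ro
t=(w-o['eef_pos'])@Ro.from_quat(o['tool_rot']).as_matrix()*1000
m=(d>0)&(abs(t[...,0])<45)&(abs(t[...,1])<11)&(t[...,2]>45)&(t[...,2]<100)&(i.max(-1)<110)
print(m.sum(),np.percentile(t[m],[1,50,99],axis=0).round(0))
import go
go.go(467,338,260,199.5)
E
```

```text
7880 [[-33. -11.  47.]
 [  3.  -1.  67.]
 [ 30.  10.  75.]]
shift [-206.2  117.4  -10.1] turn 80.2 or -279.8 | now [617.3 154.4 249.8] yaw -80.3 q6 -86.0 f [ 0.1 -0.2 -1. ] T [0.01 0.01 0.01] w 18.8 gf 57.1 t 12.575
```

View pics/w6.png

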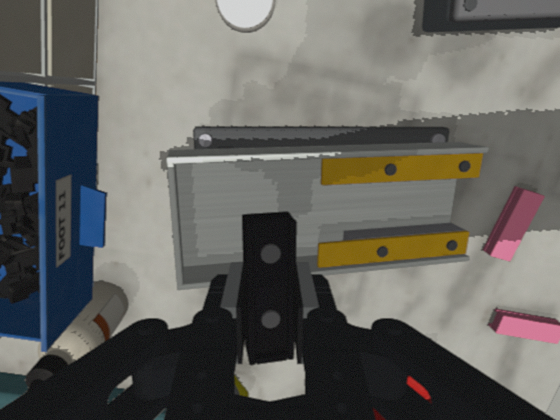

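The clip is held level (270,285), bottom about 80 mm ahead of the TCP. Next I'll move over the bin and re-measure it.

>>> step_arm --rows '[[[-206,117,-10],80],[[-206,117,-10],80],[[-206,117,-10],80],[[-206,117,-10],80],[[-206,117,-10],80],[[-206,117,-10],80],[[-206,117,-10],80],[[-206,117,-10],80],[[-206,117,-10],80],[[-206,117,-10],80]]'

```text
clock: 13.82
eef_pos: [0.4675, 0.3377, 0.2595]
tool_rot: [-0.171, 0.985, -0.0, -0.001]
ft_force: [-0.3, 0.1, 0.4]
grip_width: 0.0183
grasp_force: 57.1
```

```bash
python3 - <<'E'
from h import *
i,d,P=shot('wrist','w7.png');w=cloud(d,P);hsv=cv2.cvtColor(i,cv2.COLOR_RGB2HSV)
m=(d>0)&(hsv[...,1]>110)&((hsv[...,0]<10)|(hsv[...,0]>170))&(np.hypot(w[...,0]-.467,w[...,1]-.338)<.09)
for n,k in(('rim',m&(w[...,2]>.02)&(w[...,2]<.06)),('top',m&(w[...,2]>.045)&(w[...,2]<.06))):
    r=cv2.minAreaRect((w[k][:,:2]*1000).astype(np.float32));print(n,k.sum(),r,cv2.boxPoints(r).round(0).tolist())
import go
go.go(467,338,86,199.5)
E
```

```text
rim 2598 ((468.1098937988281, 337.237060546875), (105.29703521728516, 80.36310577392578), 19.5307674407959) [[405.0, 358.0], [432.0, 282.0], [531.0, 317.0], [504.0, 393.0]]
top 1012 ((486.1827392578125, 343.6614074707031), (66.97064208984375, 80.36534118652344), 19.568214416503906) [[441.0, 370.0], [468.0, 295.0], [531.0, 317.0], [504.0, 393.0]]
shift [  0.3   0.4 173.7] turn 0.2 or -359.8 | now [467.6 337.8 259.7] yaw -160.3 q6 16.0 f [-0.2  0.2 -0.4] T [ 0.05  0.02 -0.01] w 18.1 gf 57.1 t 13.875
```

View pics/w7.png

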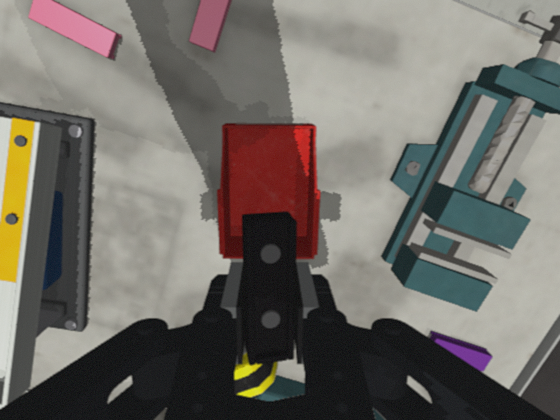

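The bin (268,190) is centred under the clip and aligned with it.

>>> step_arm --rows '[[[0,0,50],0],[[0,0,100],0],[[0,0,140],0],[[0,0,158],0],[[0,0,165],0],[[0,0,170],0],[[0,0,173],0],[[0,0,173],0],[[0,0,173],0]]'

```text
clock: 15.0
eef_pos: [0.4681, 0.3382, 0.088]
tool_rot: [-0.171, 0.985, 0.0, 0.001]
ft_force: [1.5, 0.4, -0.4]
grip_width: 0.0186
grasp_force: 57.1
```

```bash
python3 go.py 468 337.5 83 199.5
```

```text
shift [ 0.3 -0.6  5. ] turn 0.2 or -359.8 | now [468.1 338.2  88. ] yaw -160.3 q6 16.0 f [ 1.5  0.4 -0.4] T [ 0.02 -0.07  0.03] w 18.6 gf 57.1 t 15.0
```

>>> step_arm --rows '[[[0,0,1],0],[[0,0,2],0],[[0,0,3],0],[[0,0,4],0],[[0,0,4],0]]'

```text
clock: 15.62
eef_pos: [0.4677, 0.3379, 0.0831]
tool_rot: [-0.171, 0.985, -0.0, -0.0]
ft_force: [-0.3, -0.4, -0.9]
grip_width: 0.018
grasp_force: 57.1
```

>>> step_arm --rows '[[[0,0,0],0],[[0,0,0],0],[[0,0,0],0]]' --claw 0.35

```text
clock: 16.0
eef_pos: [0.4678, 0.338, 0.0834]
tool_rot: [-0.171, 0.985, 0.0, 0.0]
ft_force: [0.4, 1.1, -0.1]
grip_width: 0.0277
grasp_force: 0.0
```

>>> step_arm --rows '[[[0,0,-10],0],[[0,0,-40],0],[[0,0,-90],0],[[0,0,-150],0],[[0,0,-190],0],[[0,0,-190],0],[[0,0,-190],0]]'

```text
clock: 16.88
eef_pos: [0.4675, 0.3378, 0.2733]
tool_rot: [-0.171, 0.985, 0.0, -0.0]
ft_force: [-0.5, -0.4, -0.1]
grip_width: 0.028
grasp_force: 0.0
```

```bash
python3 - <<'E'
from h import *
i,d,P=shot('wrist','w8.png');w=cloud(d,P)
m=(d>0)&(i.max(-1)<70)&(np.hypot(w[...,0]-.467,w[...,1]-.338)<.05)&(w[...,2]<.04)
print(m.sum(),np.percentile(w[m],[2,50,98],axis=0).round(3),cv2.minAreaRect((w[m][:,:2]*1000).astype(np.float32)))
k=cv2.imread('pics/w8.png')
j,e,Q=shot('top')
cv2.imwrite('pics/f.png',np.hstack([cv2.resize(k,(400,300)),cv2.resize(j[110:310,180:446][:,:,::-1],(400,300))]))
import go;go.go(468,338,260,199.5)
E
```

```text
1922 [[0.439 0.297 0.007]
 [0.47  0.336 0.012]
 [0.503 0.378 0.036]] ((473.83349609375, 339.0627746582031), (85.7625961303711, 71.08324432373047), 19.405126571655273)
shift [-1.   0.2 11.8] turn 0.2 or -359.8 | now [467.1 337.5 271.9] yaw -160.3 q6 16.0 f [ 0.1 -0.5 -0.5] T [ 0.01 -0.02 -0.04] w 27.7 gf 0.0 t 16.975
```

View pics/f.png

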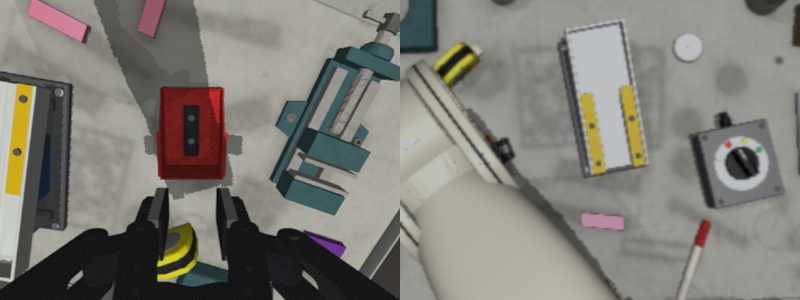

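The clip lies flat in the bin at (191,130). The chute is empty, the knob bar lines up with the red dot at (728,145), and the lid and tape measure haven't moved.

```bash
python3 -c "from workcell import bot; print(bot.job_done())"
```

```text
the job is handed in; nothing more can be done
None
```

The selector is at red, the clip was pushed clear of the lips and laid flat in the red bin, the lid and tape measure were left alone, and the job was handed in at about 17 s.

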